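# Paints and thinners back in their spill-proof stands

### The arm

A 6-joint arm with a two-finger parallel gripper is mounted at the origin on the work surface. World frame = base frame: x ahead of the robot, y to its left, z up, the work surface at z = 0. Lengths are in m, angles in rad, forces in N, time in s.
With the tool pointing down it reaches from about 0.25 to 0.775 m from the base axis. Payload 4 kg.
Tool frame: the origin (TCP) lies at the centre of the arm's flange, where the gripper is bolted on; the fingertips stand 173 mm ahead of it and the grasp point (between the pads) lies 155 mm ahead of it (bot.nose_length is the distance from the TCP to the fingertips, in m); z points along the fingers, y is the line along which they close (so a half turn about z gives the same grasp; the last joint's range is limited). The gripper opens to 85 mm and grips with 20 to 120 N. Pads are 22 mm wide; open, the fingers measure 114 mm over their backs; the gripper's body (76 mm by 85 mm) begins 54 mm behind the grasp point. The pads swing forward as they close: fully open they stand 13 mm farther back than shut.
Start: joints at [1.015, 0.087, 1.371, -0, 1.684, -0.103], TCP at [0.241, 0.495, 0.405] pointing down, gripper open.
Joint ranges: [-3.1, 3.1], [-0.76, 2.03], [0.27, 2.55], [-1.08, 4.22], [0.17, 2.65], [-2.57, 2.57]. Speed limits (rad/s): [2.79, 2.79, 3.14, 3.14, 3.14, 3.14].

### API

Orientations are given as a 3x3 rotation matrix whose columns are the frame's x, y, z axes.
In Python, from station import bot gives the robot as it stands.
- The arm moves only by the tool step_arm, never from a script. Its argument "commands" is a list that holds one entry, the list of rows, each a list of 5 numbers: the closure, from -1 (fully open) to 1 (shut), then the shift along the tool's x, y, z in units of 30 cm (1.0 is 30 cm), then the turn about the tool's z in units of 180 degrees (1.0 is 180 degrees). In form: [[[grip, x, y, z, twist], ...]]. A call has 1 to 8 rows; each row is the pose to reach, as a shift and turn from the pose commanded when the call began, along the tool's axes at that moment, turning the shorter way round; what a row does not reach only later rows make up. A row lasts 1/10 s, in which the tool goes at most 50 mm and 8.59 degrees, less where a joint would pass 70% of its speed; a pose out of reach is approached as far as the arm can. A call with a number of a shift or a turn outside -1 to 1 is refused whole. A call with a gripper value outside its range is refused whole. The fingers move at their own pace and stop on an object; the grip force is fixed at half the most. Time passes only in rows, so rows that repeat a pose let the fingers close. It gives the time, the measured TCP pose, the force, the opening and the grip force at its end, in the units of the state.
- bot.read_state(): the state, without advancing time (a new reading comes with each control period).
- bot.capture(name): name is "scene" or "top" or "wrist"; returns the picture (400x640x3 uint8, red, green, blue); there is no depth.
- bot.get_calibration(name): a dict with "fx", "fy", "cx", "cy" (pixels), "k1" (the pictures are not rectified: a ray, as slopes to the right and down, at radius r is drawn at 1 + k1 r^2 times it, then the intrinsics apply), "R" (3x3) and "t" (3): a world point X has camera coordinates R X + t; the wrist camera has in their place "T_tool_cam" (4x4, takes a point from camera to tool coordinates, whose origin is the TCP and whose axes are the flange's). Camera axes: x right, y down, z forward; pixel columns grow to the right and rows downward; lengths in m; the calibration is good to about 2 mm. A picture is of the moment at which its call begins: read the wrist's pose just before it. get_calibration takes no time and is no camera call.
- bot.close_job(): hands the job in; it is judged then, once.
Trained networks look in the newest picture that a camera, given by its name, has taken for a name from the list of things; names that differ only in an ending like _2 or _b are one class to them, and where a whole thing is asked for, a point or a joint stands for the part that bears it (a point fixed in the world has none). Each returns a list of dicts, best first, with "p" (0 to 1); they miss things now and then, are a little off and sometimes report something else, mostly with a low value. They report only what shows in the picture. A call takes as long as a camera call. They do not tell look-alikes from the thing itself.
- bot.boxes_of(camera, thing): "centre" ([row, column] in pixels, amid what is visible of it).
The state is a dict: "clock": time; "joints": joint angles; "qvel": joint speeds; "joint_efforts": joint torques, N m; "tool_pos": TCP position; "tool_rot": TCP orientation; "contact_force": force on the tool from outside, world axes, zero at the start; "moment": the same for the moment, N m; "width": finger opening in m; "grasp_force": force on a finger pad.
Only numpy, scipy, OpenCV 4.12 (cv2) and the standard library are available. Lean on these libraries where they do the work, as an engineer would, in place of code of your own. Each camera call takes 0.05 s, during which the arm holds its last target. There are 200 camera calls.

### The job

Before spraying starts, put the four containers standing about the bench into the wooden stands made for them: each in the stand whose recess has its outline and size (slim round bottle in the small round hole, wide tin in the large round hole, square jar in the square hole, flat bottle in the oblong hole), standing upright and flat on the recess floor. Any order will do, but keep the containers upright all the way, and leave the half-built model aeroplane where it stands.

Things in the scene. Friction and masses are not known exactly. Their poses are not given: they have to be found in the camera images.
- dropper: Slim round white dropper bottle with a black pointed cap: body 28 mm in diameter, straight sides up to 56 mm, 85 mm tall in all, about 40 g. Origin: centre of its underside, z up.
- tin: Wide round bare-steel paint tin, 52 mm in diameter, straight sides up to 42 mm, 48 mm tall with its lid, about 120 g. Origin: centre of its underside, z up.
- jar: Square amber glass jar with a round white cap: body 42 by 42 mm and 46 mm high, 62 mm tall with the cap (34 mm in diameter), about 120 g. Origin: centre of its underside; x and y square to its sides, z up.
- flask: Flat oblong white bottle with a small black cap: body 58 mm (along its x) by 30 mm (along its y) and 70 mm high, 92 mm tall with the cap (20 mm in diameter), about 130 g. Origin: centre of its underside, z up.
- stand_dropper: Fixed plywood block, 66 by 66 mm (x by y), 16 mm high, with a flat-bottomed, black-lined recess 10 mm deep in its top: a small round hole 44 mm in diameter. It belongs to the slim round dropper bottle. Origin: centre of the underside, on the table; recess floor is 6 mm above it, the rim 16 mm; z is up.
- stand_tin: Fixed plywood block, 90 by 90 mm (x by y), 16 mm high, with a flat-bottomed, black-lined recess 10 mm deep in its top: a large round hole 68 mm in diameter. It belongs to the wide round tin. Origin: centre of the underside, on the table; recess floor is 6 mm above it, the rim 16 mm; z is up.
- stand_jar: Fixed plywood block, 80 by 80 mm (x by y), 16 mm high, with a flat-bottomed, black-lined recess 10 mm deep in its top: a square hole 58 by 58 mm, its sides along x and y. It belongs to the square jar. Origin: centre of the underside, on the table; recess floor is 6 mm above it, the rim 16 mm; z is up.
- stand_flask: Fixed plywood block, 96 by 68 mm (x by y), 16 mm high, with a flat-bottomed, black-lined recess 10 mm deep in its top: an oblong hole 74 mm (along its x) by 46 mm (along its y). It belongs to the flat oblong bottle. Origin: centre of the underside, on the table; recess floor is 6 mm above it, the rim 16 mm; z is up. Long sides go together, either way round.
- model: Half-built grey plastic model aeroplane, loose, in the middle of the bench among the containers and stands: 100 mm long (x, nose towards +x), wing span 90 mm (y), 50 mm high at the tail fin, 80 g. Origin: under its middle, on the table. Not to be moved.
There are look-alikes about, which are no part of the job. What is shaped like the tin but purple is not meant. What is shaped like the jar but red is not meant.

How it is judged:
By the outcome, as a careful person would: the job done as asked, in the order asked, and still so for the second after the job is handed in, with the robot touching nothing.
It also fails if it takes over 106 s, if anything falls off the work surface, if the arm or the gripper's body presses on something with over 40 N, if the wrist force passes 120 N, or if a joint passes its speed limit or range.

## Working session

There is one attempt and no reset: what is moved stays moved. The work goes in short steps, Python scripts to look and compute and a tool call to move; the robot and the scene stay as the last step left them, time stands still between calls to the robot, and variables do not carry over. Pictures are saved under pics/ and viewed, at most 14 in all, crops included, and the job is handed in when it is done.

Besides the shell and the picture viewer there is one more tool, called after "Call:" by a JSON object that holds its "fn" and its "kwargs". step_arm: Moves the arm, as the interface text tells. Its arguments: {"type":"object","properties":{"commands":{"type":"array"}},"required":["commands"]}

```bash
ls; mkdir -p pics; python3 - <<'E'
from station import bot
import cv2,numpy as np
for c in("scene","top"):
    im=bot.capture(c); cv2.imwrite(f"pics/{c}0.png",im[:,:,::-1])
    k=bot.get_calibration(c); print(c,{a:np.round(b,4).tolist() for a,b in k.items()})
    for n in("dropper","tin","jar","flask","stand_dropper","stand_tin","stand_jar","stand_flask","model"):
        print(n,[(np.round(d["centre"]).tolist(),round(d["p"],2)) for d in bot.boxes_of(c,n)[:4]])
print({a:np.round(b,4).tolist() for a,b in bot.get_calibration("wrist").items()})
s=bot.read_state();print(s["tool_pos"],s["tool_rot"],s["clock"])
E
```

```text
pics
scene {'fx': 510.1294, 'fy': 510.1294, 'cx': 318.1359, 'cy': 201.6391, 'k1': -0.1364, 'R': [[0.736, 0.6769, -0.0117], [0.5371, -0.5944, -0.5985], [-0.4121, 0.4342, -0.801]], 't': [-0.3722, -0.2454, 1.5778]}
dropper [([172.0, 328.0], 0.74), ([234.0, 266.0], 0.43)]
tin [([204.0, 282.0], 0.92), ([233.0, 266.0], 0.88)]
jar [([124.0, 341.0], 0.54), ([150.0, 415.0], 0.52)]
flask [([242.0, 194.0], 0.69)]
stand_dropper [([302.0, 208.0], 0.56)]
stand_tin [([286.0, 297.0], 0.66), ([218.0, 330.0], 0.34)]
stand_jar [([194.0, 396.0], 0.92)]
stand_flask [([130.0, 417.0], 0.64)]
model [([218.0, 327.0], 0.65)]
top {'fx': 438.8985, 'fy': 438.8985, 'cx': 315.7912, 'cy': 195.0076, 'k1': 0.0399, 'R': [[-0.0496, -0.9988, 0.0018], [-0.9782, 0.0482, -0.2022], [0.2018, -0.0118, -0.9794]], 't': [0.0421, 0.5053, 1.0213]}
dropper [([225.0, 286.0], 0.66)]
tin [([230.0, 348.0], 0.75), ([210.0, 382.0], 0.59), ([194.0, 471.0], 0.25)]
jar [([175.0, 191.0], 0.84), ([269.0, 214.0], 0.73)]
flask [([252.0, 449.0], 0.79)]
stand_dropper [([196.0, 469.0], 0.6)]
stand_tin [([154.0, 396.0], 0.8)]
stand_jar [([153.0, 250.0], 0.77), ([153.0, 397.0], 0.59)]
stand_flask [([202.0, 150.0], 0.8)]
model [([178.0, 325.0], 0.67)]
{'fx': 281.6568, 'fy': 281.6568, 'cx': 326.3858, 'cy': 199.5795, 'k1': 0.0032, 'T_tool_cam': [[-0.0005, -0.9616, -0.2745, 0.0703], [1.0, -0.0007, 0.0008, -0.0002], [-0.001, -0.2745, 0.9616, 0.0306], [0.0, 0.0, 0.0, 1.0]]}
[0.24060429 0.49456419 0.40476233] [[-8.99224254e-01  4.37487985e-01  5.72756982e-05]
 [ 4.37487989e-01  8.99224249e-01  9.31342539e-05]
 [-1.07585796e-05  1.08806010e-04 -9.99999994e-01]] 1.0
```

View pics/top0.png

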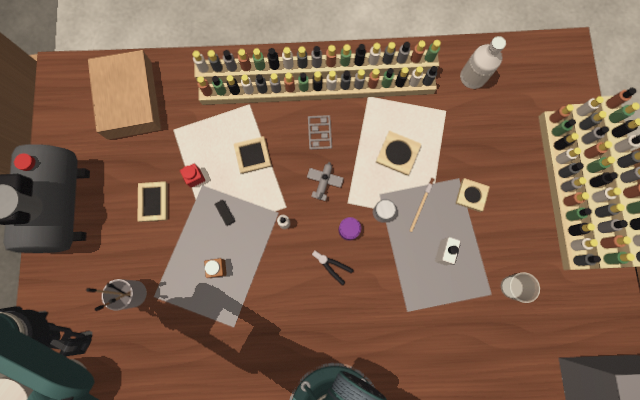

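View pics/scene0.png

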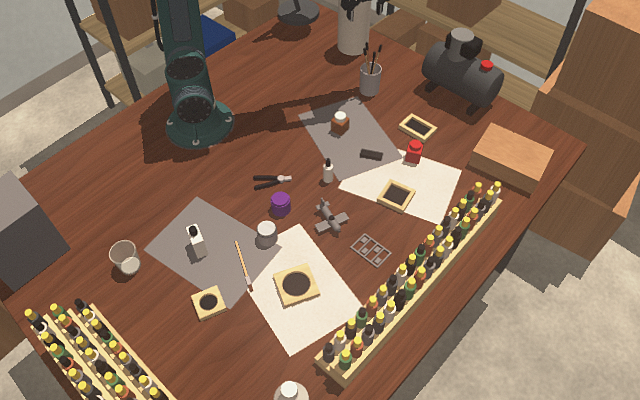

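The top view shows tin (row 210, col 386), dropper (222,284), jar (268,214) and flask (251,452). The stands are dropper (195,473), tin (153,398), jar (155,252) and flask (202,152). The decoys are purple (229,350) and red (175,192).

```bash
cat > h.py <<'E'
from station import bot
import cv2,numpy as np
def ray(c,rc,k=None,state=None):
    k=k or bot.get_calibration(c)
    d=np.array([(rc[1]-k["cx"])/k["fx"],(rc[0]-k["cy"])/k["fy"]]);u=d.copy()
    for _ in range(20):u=d/(1+k["k1"]*(u@u))
    v=np.array([*u,1.])
    if c=="wrist":
        T=np.array(k["T_tool_cam"]);R=np.array(state["tool_rot"]);
        o=R@T[:3,3]+state["tool_pos"];v=R@T[:3,:3]@v
    else:
        R=np.array(k["R"]);o=-R.T@k["t"];v=R.T@v
    return o,v/np.linalg.norm(v)
def tri(rays):
    A=sum(np.eye(3)-np.outer(v,v) for o,v in rays);b=sum((np.eye(3)-np.outer(v,v))@o for o,v in rays)
    p=np.linalg.solve(A,b);return p,max(np.linalg.norm(np.cross(p-o,v)) for o,v in rays)
def plane(c,rc,z,state=None):
    o,v=ray(c,rc,None,state);return o+v*(z-o[2])/v[2]
def proj(c,P,state=None):
    k=bot.get_calibration(c);P=np.atleast_2d(P)
    if c=="wrist":
        T=np.array(k["T_tool_cam"]);R=np.array(state["tool_rot"]);Rw=R@T[:3,:3];o=R@T[:3,3]+state["tool_pos"];X=(P-o)@Rw
    else: X=P@np.array(k["R"]).T+k["t"]
    u=X[:,:2]/X[:,2:];u=u*(1+k["k1"]*(u**2).sum(1,keepdims=True))
    return np.c_[u[:,1]*k["fy"]+k["cy"],u[:,0]*k["fx"]+k["cx"]]
def rect(im,c,xy,z,half=.08,n=200,state=None):
    # metric picture of plane z about xy: rows run along -x, columns along -y
    g=np.linspace(half,-half,n);X,Y=np.meshgrid(xy[0]+g,xy[1]+g,indexing="ij")
    p=proj(c,np.c_[X.ravel(),Y.ravel(),np.full(X.size,z)],state).reshape(n,n,2).astype(np.float32)
    return cv2.remap(im,p[...,1],p[...,0],cv2.INTER_CUBIC)
E
python3 - <<'E'
from h import *
t=cv2.imread("pics/top0.png");s=cv2.imread("pics/scene0.png")
# seed pixels (top, scene) 
S=dict(tin=((210,386),(228,266),.048),dropper=((220,284),(163,328),.085),jar=((268,213),(117,341),.062),flask=((251,454),(229,193),.092),
 stand_dropper=((195,473),(302,209),.016),stand_tin=((153,398),(285,297),.016),stand_jar=((155,252),(194,396),.016),stand_flask=((202,152),(127,418),.016),
 model=((182,325),(215,330),.03))
rows=[]
for n,(a,b,z) in S.items():
    p,e=tri([ray("top",a),ray("scene",b)]);q=plane("top",a,z);q2=plane("scene",b,z)
    print(n,p.round(3),round(e,4),"plane",q[:2].round(3),q2[:2].round(3))
    if n!="model": rows.append([rect(t,"top",q[:2],z),rect(s,"scene",q[:2],z)])
f=lambda j,i:np.hstack([cv2.resize(r[j],(200,200)) for r in rows[i:i+4]])
cv2.imwrite("pics/rt.png",np.vstack([f(0,0),f(0,4)]));cv2.imwrite("pics/rs.png",np.vstack([f(1,0),f(1,4)]))
E
```

```text
tin [ 0.464 -0.151  0.044] 0.002 plane [ 0.462 -0.152] [ 0.467 -0.151]
dropper [0.449 0.098 0.069] 0.0033 plane [0.444 0.095] [0.46 0.09]
jar [0.346 0.271 0.051] 0.0035 plane [0.343 0.265] [0.355 0.265]
flask [ 0.355 -0.291  0.085] 0.0028 plane [ 0.353 -0.291] [ 0.361 -0.291]
stand_dropper [ 0.497 -0.378  0.012] 0.0027 plane [ 0.495 -0.378] [ 0.501 -0.377]
stand_tin [ 0.618 -0.201  0.006] 0.0021 plane [ 0.614 -0.2  ] [ 0.623 -0.202]
stand_jar [0.629 0.177 0.013] 0.0017 plane [0.627 0.175] [0.631 0.176]
stand_flask [0.52  0.432 0.007] 0.0023 plane [0.516 0.427] [0.525 0.426]
model [ 0.547 -0.005  0.026] 0.0042 plane [ 0.543 -0.008] [ 0.551 -0.003]
```

View pics/rt.png

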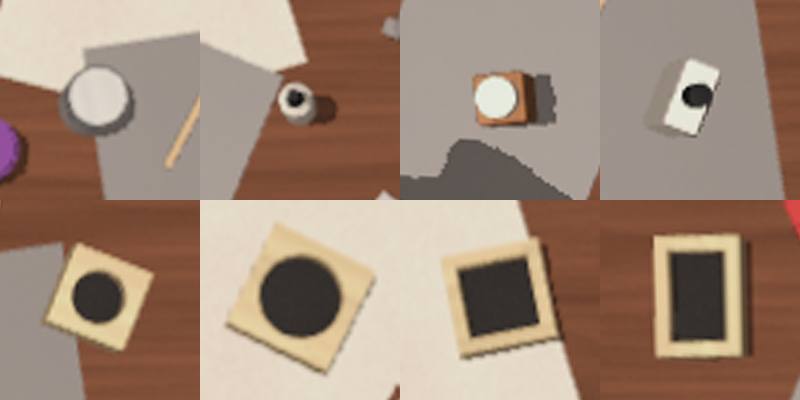

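View pics/rs.png

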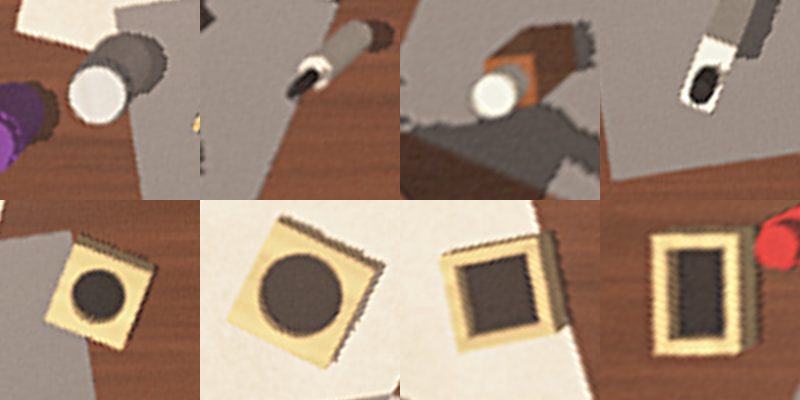

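The rectified tiles show all eight targets clearly. The jar stand is turned about +11°, the flask stand about 0° with its long side along x, and the flask's long axis is about -18°. Next I'll work out the first move and measure the recesses.

```bash
cat >> h.py <<'E'
ST=dict(stand_dropper=(.498,-.378),stand_tin=(.618,-.201),stand_jar=(.629,.176),stand_flask=(.520,.427))
def hole(im,c,n,state=None):
    xy=ST[n];N=320
    g=cv2.cvtColor(rect(im,c,xy,.016,.08,N,state),cv2.COLOR_BGR2GRAY)
    m=(g<95).astype(np.uint8);m=cv2.morphologyEx(m,cv2.MORPH_OPEN,np.ones((7,7)))
    _,L,S,C=cv2.connectedComponentsWithStats(m)
    l=L[N//2,N//2]
    if l==0:return None
    (a,b),(w,h),t=cv2.minAreaRect(np.argwhere(L==l)[:,::-1].astype(np.float32))
    k=.16/(N-1);f=lambda r,q:(xy[0]+.08-r*k,xy[1]+.08-q*k)
    return np.round([*f(C[l][1],C[l][0]),*f(b,a),w*k,h*k],4),round(-t,1)  # centroid, rect centre, sides, yaw
def go(x,y,z,psi):
    s=bot.read_state();R=np.array(s["tool_rot"]);d=R.T@(np.array([x,y,z])-s["tool_pos"])
    cur=np.arctan2(R[1,1],R[0,1]);a=(cur-np.radians(psi)+np.pi/2)%np.pi-np.pi/2
    print("shift",(d/.3).round(3),"twist",round(a/np.pi,3),"rows>=",np.ceil(max(np.linalg.norm(d)/.05,abs(a)/.15)),"j6",s["joints"][5].round(2),"psi",np.degrees(cur).round(1),"t",s["clock"])
E
python3 - <<'E'
from h import *
for c in("top","scene"):
    for n in ST: print(c,n,hole(cv2.imread(f"pics/{c}0.png"),c,n))
go(.346,.268,.40,93)
E
```

```text
top stand_dropper (array([ 0.4965, -0.3769,  0.4965, -0.3767,  0.0396,  0.0391]), -90.0)
top stand_tin (array([ 0.6162, -0.2007,  0.6164, -0.2009,  0.0645,  0.0628]), -45.0)
top stand_jar (array([0.6294, 0.1764, 0.6296, 0.1764, 0.0553, 0.0563]), -78.5)
top stand_flask (array([0.5193, 0.429 , 0.5192, 0.4291, 0.0705, 0.0429]), -88.7)
scene stand_dropper (array([ 0.4985, -0.3776,  0.4983, -0.3775,  0.0391,  0.0406]), -90.0)
scene stand_tin (array([ 0.6185, -0.2015,  0.6185, -0.2013,  0.0617,  0.0632]), -90.0)
scene stand_jar (array([0.6319, 0.1751, 0.632 , 0.1752, 0.0553, 0.0524]), -79.2)
scene stand_flask (array([0.5221, 0.4277, 0.5218, 0.4291, 0.0699, 0.0413]), -87.9)
shift [-0.646 -0.525  0.016] twist -0.161 rows>= 5.0 j6 -0.1 psi 64.1 t 1.0
```

Call:
{"fn": "step_arm", "kwargs": {"commands": [[[-1,-0.646,-0.525,0.016,-0.161],[-1,-0.646,-0.525,0.016,-0.161],[-1,-0.646,-0.525,0.016,-0.161],[-1,-0.646,-0.525,0.016,-0.161],[-1,-0.646,-0.525,0.016,-0.161],[-1,-0.646,-0.525,0.016,-0.161],[-1,-0.646,-0.525,0.016,-0.161],[-1,-0.646,-0.525,0.016,-0.161]]]}}

```text
clock: 1.8
tool_pos: [0.3458, 0.2687, 0.4001]
tool_rot: [[-0.999, -0.053, -0.0], [-0.053, 0.999, 0.001], [0.0, 0.001, -1.0]]
contact_force: [0.1, 0.3, -0.4]
width: 0.0855
grasp_force: 0.0
```

```bash
cat >> h.py <<'E'
def look(name,xy,zs,n):
    s=bot.read_state();im=bot.capture("wrist")[:,:,::-1].copy()
    im_t=np.hstack([rect(im,"wrist",xy,z,.06,300,s) for z in zs]);cv2.imwrite(f"pics/{name}.png",im_t)
    np.save(f"pics/{name}.npy",dict(im=im,s=s),allow_pickle=True)
    print([ (np.round(d["centre"]).tolist(),round(d["p"],2)) for d in bot.boxes_of("wrist",n)[:3]],"tcp",s["tool_pos"].round(4))
    return im,s
E
python3 - <<'E'
from h import *
im,s=look("wjar",(.346,.268),(.062,.046),"jar")
print(proj("wrist",[[.346,.268,.05]],s)); print(hole(im,"wrist","stand_jar",s),hole(im,"wrist","stand_flask",s))
E
```

```text
[([319.0, 354.0], 0.9), ([174.0, 329.0], 0.75)] tcp [0.3458 0.2687 0.4001]
[[182.28009508 325.14896773]]
(array([0.6413, 0.1724, 0.629 , 0.176 , 0.16  , 0.16  ]), -90.0) (array([0.5203, 0.4284, 0.52  , 0.427 , 0.16  , 0.16  ]), -90.0)
```

View pics/wjar.png

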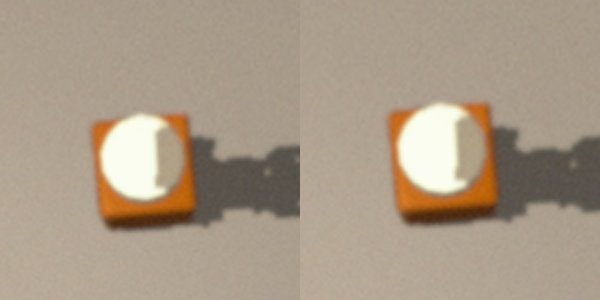

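The jar is centred at about (0.343, 0.2706) in both plane tiles (cap at px 142,158), so its heights are consistent. Its yaw is about +4°.

```bash
python3 - <<'E'
from h import *
s=bot.read_state()
print(tri([ray("wrist",proj("wrist",[[.3426,.271,.062]],s)[0],None,s),ray("top",(268,212)),ray("scene",(116,340))]))
go(.343,.2706,.190,94)
E
```

```text
(array([0.34418906, 0.270735  , 0.05453719]), np.float64(0.0017163814181820965))
shift [0.008 0.004 0.7  ] twist -0.005 rows>= 5.0 j6 -1.09 psi 93.2 t 1.9
```

Call:
{"fn": "step_arm", "kwargs": {"commands": [[[-1,0.008,0.004,0.55,-0.005],[-1,0.008,0.004,0.55,-0.005],[-1,0.008,0.004,0.55,-0.005],[-1,0.008,0.004,0.55,-0.005],[-1,0.008,0.004,0.7,-0.005],[-1,0.008,0.004,0.7,-0.005],[-1,0.008,0.004,0.7,-0.005],[1,0.008,0.004,0.7,-0.005]]]}}

```text
clock: 2.7
tool_pos: [0.3443, 0.2704, 0.1921]
tool_rot: [[-0.998, -0.07, 0.003], [-0.07, 0.998, 0.002], [-0.004, 0.002, -1.0]]
contact_force: [-0.0, -0.4, -0.1]
width: 0.0735
grasp_force: 0.0
```

Call:
{"fn": "step_arm", "kwargs": {"commands": [[[1,0,0,0,0],[1,0,0,0,0],[1,0,0,0,0],[1,0,0,0,0],[1,0,0,0,0],[1,0,0,0,0]]]}}

```text
clock: 3.3
tool_pos: [0.3445, 0.2698, 0.1921]
tool_rot: [[-0.998, -0.068, 0.004], [-0.068, 0.998, 0.003], [-0.004, 0.002, -1.0]]
contact_force: [-0.2, 0.5, 6.4]
width: 0.0408
grasp_force: 62.2
```

Call:
{"fn": "step_arm", "kwargs": {"commands": [[[1,0,0,-0.25,0],[1,0,0,-0.4,0],[1,0,0,-0.5,0],[1,0,0,-0.5,0],[1,0,0,-0.5,0]]]}}

```text
clock: 3.8
tool_pos: [0.3436, 0.2692, 0.3414]
tool_rot: [[-0.998, -0.068, 0.003], [-0.068, 0.998, 0.002], [-0.003, 0.002, -1.0]]
contact_force: [0.1, -0.6, -2.4]
width: 0.0408
grasp_force: 61.4
```

```bash
python3 - <<'E'
from h import *
s=bot.read_state();print(s["tool_pos"],s["width"],s["contact_force"])
go(.632,.176,.34,101.5)
E
```

```text
[0.34361407 0.26919225 0.34135041] 0.04080785945805796 [ 0.07867943 -0.59907764 -2.36293114]
shift [-0.938 -0.376  0.007] twist -0.042 rows>= 7.0 j6 -1.1 psi 93.9 t 3.8
```

Call:
{"fn": "step_arm", "kwargs": {"commands": [[[1,-0.938,-0.376,0,-0.042],[1,-0.938,-0.376,0,-0.042],[1,-0.938,-0.376,0,-0.042],[1,-0.938,-0.376,0,-0.042],[1,-0.938,-0.376,0,-0.042],[1,-0.938,-0.376,0,-0.042],[1,-0.938,-0.376,0,-0.042],[1,-0.938,-0.376,0,-0.042]]]}}

```text
clock: 4.6
tool_pos: [0.6327, 0.175, 0.335]
tool_rot: [[-0.98, -0.197, -0.008], [-0.197, 0.98, -0.001], [0.008, 0.0, -1.0]]
contact_force: [-0.4, -0.1, -1.2]
width: 0.0412
grasp_force: 61.4
```

Call:
{"fn": "step_arm", "kwargs": {"commands": [[[1,0,0,0,0],[1,0,0,0,0]]]}}

```text
clock: 4.8
tool_pos: [0.6307, 0.1768, 0.3398]
tool_rot: [[-0.98, -0.201, -0.001], [-0.201, 0.98, 0.0], [0.001, 0.0, -1.0]]
contact_force: [0.4, 0.4, -1.1]
width: 0.0414
grasp_force: 61.4
```

```bash
python3 - <<'E'
from h import *
s=bot.read_state();im=bot.capture("wrist")[:,:,::-1].copy()
cv2.imwrite("pics/wj2.png",np.hstack([cv2.resize(im,(500,312)),rect(im,"wrist",(.63,.176),.016,.08,300,s)[:300] if 0 else cv2.resize(rect(im,"wrist",(.6305,.176),.016,.08,300,s),(300,312))]))
go(.632,.176,.198,101.5)
E
```

```text
shift [-0.004 -0.004  0.475] twist 0.0 rows>= 3.0 j6 -1.59 psi 101.6 t 4.85
```

View pics/wj2.png

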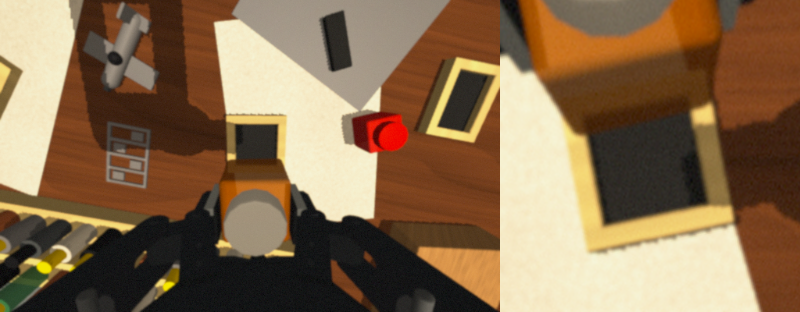

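The jar hangs level over the square stand. The recess's near edge (tile px ~656,213) puts its centre at about (0.630, 0.178), so I can lower it.

Call:
{"fn": "step_arm", "kwargs": {"commands": [[[1,-0.002,-0.003,0.16,0],[1,-0.002,-0.003,0.3,0],[1,-0.002,-0.003,0.4,0],[1,-0.002,-0.003,0.43,0],[1,-0.002,-0.003,0.455,0],[1,-0.002,-0.003,0.47,0],[1,-0.002,-0.003,0.47,0],[1,-0.002,-0.003,0.47,0]]]}}

```text
clock: 5.65
tool_pos: [0.6334, 0.1755, 0.201]
tool_rot: [[-0.98, -0.199, 0.003], [-0.199, 0.98, 0.001], [-0.004, 0.0, -1.0]]
contact_force: [0.7, 0.9, -1.5]
width: 0.0409
grasp_force: 61.3
```

Call:
{"fn": "step_arm", "kwargs": {"commands": [[[1,0.005,0,0.008,0],[1,0.005,0,0.008,0],[-1,0.005,0,0.008,0],[-1,0.005,0,0.008,0],[-1,0.005,0,0.008,0],[-1,0.005,0,0.008,0],[-1,0.005,0,0.008,0],[-1,0.005,0,0.008,0]]]}}

```text
clock: 6.45
tool_pos: [0.6313, 0.175, 0.1964]
tool_rot: [[-0.98, -0.199, -0.0], [-0.199, 0.98, 0.0], [0.0, 0.0, -1.0]]
contact_force: [-0.3, -0.8, -0.2]
width: 0.0856
grasp_force: 0.0
```

Call:
{"fn": "step_arm", "kwargs": {"commands": [[[-1,0,0,-0.16,0],[-1,0,0,-0.32,0],[-1,0,0,-0.48,0],[-1,0,0,-0.62,0],[-1,0,0,-0.67,0],[-1,0,0,-0.67,0]]]}}

```text
clock: 7.05
tool_pos: [0.6314, 0.175, 0.4015]
tool_rot: [[-0.98, -0.199, 0.007], [-0.199, 0.98, 0.001], [-0.007, -0.0, -1.0]]
contact_force: [-0.4, -0.2, -0.7]
width: 0.0856
grasp_force: 0.0
```

```bash
python3 - <<'E'
from h import *
go(.447,.097,.40,170)
s=bot.read_state();print(s["joints"])
E
```

```text
shift [ 0.654 -0.132  0.   ] twist -0.381 rows>= 8.0 j6 -1.59 psi 101.5 t 7.05
[ 1.83855866e-01  3.22922922e-01  1.09914936e+00  6.26833874e-05
  1.71218381e+00 -1.58759703e+00]
```

Call:
{"fn": "step_arm", "kwargs": {"commands": [[[-1,0.654,-0.132,0,0],[-1,0.654,-0.132,0,0],[-1,0.654,-0.132,0,0],[-1,0.654,-0.132,0,0],[-1,0.654,-0.132,0,0],[-1,0.654,-0.132,0,0],[-1,0.654,-0.132,0,0]]]}}

```text
clock: 7.75
tool_pos: [0.4476, 0.0972, 0.3962]
tool_rot: [[-0.98, -0.199, -0.002], [-0.199, 0.98, 0.0], [0.002, 0.0, -1.0]]
contact_force: [0.7, -0.3, -0.3]
width: 0.0852
grasp_force: 0.0
```

```bash
python3 - <<'E'
from h import *
im,s=look("wdrop",(.447,.097),(.085,.056),"dropper")
c=bot.capture("top")[:,:,::-1].copy()
a=cv2.imread("pics/wdrop.png");b=cv2.resize(rect(c,"top",(.6305,.176),.068,.06,200),(200,300))
cv2.imwrite("pics/wdrop2.png",np.hstack([a,b]))
E
```

```text
[([178.0, 332.0], 0.83)] tcp [0.4476 0.0972 0.3962]
```

View pics/wdrop2.png

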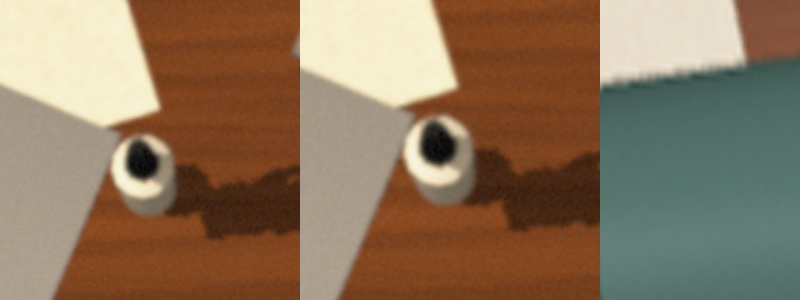

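The dropper is centred at about (0.448, 0.1017): its shoulder ring is at tile px (138,148), 28 mm across, and the tip agrees. The arm hides the jar in the top view, so I'll check it later.

```bash
python3 - <<'E'
from h import *
go(.448,.1017,.198,101.5)
E
```

```text
shift [-0.003  0.014  0.663] twist 0.0 rows>= 4.0 j6 -1.68 psi 101.5 t 7.9
```

Call:
{"fn": "step_arm", "kwargs": {"commands": [[[-1,-0.003,0.014,0.16,0],[-1,-0.003,0.014,0.3,0],[-1,-0.003,0.014,0.45,0],[-1,-0.003,0.014,0.58,0],[-1,-0.003,0.014,0.65,0],[-1,-0.003,0.014,0.663,0],[-1,-0.003,0.014,0.663,0],[-1,-0.003,0.014,0.663,0]]]}}

```text
clock: 8.7
tool_pos: [0.4483, 0.1016, 0.2002]
tool_rot: [[-0.98, -0.2, 0.003], [-0.2, 0.98, 0.0], [-0.003, -0.0, -1.0]]
contact_force: [-0.2, 0.2, -0.2]
width: 0.0856
grasp_force: 0.0
```

Call:
{"fn": "step_arm", "kwargs": {"commands": [[[1,0,0,0,0],[1,0,0,0,0],[1,0,0,0,0],[1,0,0,0,0],[1,0,0,0,0],[1,0,0,0,0],[1,0,0,0,0],[1,0,0,0,0]]]}}

```text
clock: 9.5
tool_pos: [0.4474, 0.1014, 0.1993]
tool_rot: [[-0.98, -0.199, 0.001], [-0.199, 0.98, 0.0], [-0.001, -0.0, -1.0]]
contact_force: [-0.5, 0.3, 5.4]
width: 0.026
grasp_force: 59.3
```

Call:
{"fn": "step_arm", "kwargs": {"commands": [[[1,0,0,-0.15,0],[1,0,0,-0.3,0],[1,0,0,-0.45,0],[1,0,0,-0.52,0],[1,0,0,-0.52,0],[1,0,0,-0.52,0]]]}}

```text
clock: 10.1
tool_pos: [0.4467, 0.1013, 0.3535]
tool_rot: [[-0.98, -0.199, -0.002], [-0.199, 0.98, -0.0], [0.002, 0.0, -1.0]]
contact_force: [0.0, -0.9, 0.1]
width: 0.0263
grasp_force: 59.1
```

```bash
python3 - <<'E'
from h import *
go(.4975,-.377,.352,60)
E
```

```text
shift [ 0.152 -1.596  0.005] twist 0.231 rows>= 10.0 j6 -1.67 psi 101.5 t 10.1
```

Call:
{"fn": "step_arm", "kwargs": {"commands": [[[1,0.076,-0.798,0,0.115],[1,0.076,-0.798,0,0.115],[1,0.076,-0.798,0,0.115],[1,0.076,-0.798,0,0.115],[1,0.076,-0.798,0,0.115],[1,0.076,-0.798,0,0.115]]]}}

```text
clock: 10.7
tool_pos: [0.4719, -0.1419, 0.3509]
tool_rot: [[-0.986, 0.166, -0.006], [0.166, 0.986, 0.0], [0.006, -0.001, -1.0]]
contact_force: [0.1, 0.5, -0.7]
width: 0.0265
grasp_force: 59.3
```

```bash
python3 - <<'E'
from h import *
go(.4975,-.377,.352,60)
E
```

```text
shift [-0.215 -0.759 -0.004] twist 0.113 rows>= 5.0 j6 -1.81 psi 80.4 t 10.7
```

Call:
{"fn": "step_arm", "kwargs": {"commands": [[[1,-0.215,-0.759,0,0.113],[1,-0.215,-0.759,0,0.113],[1,-0.215,-0.759,0,0.113],[1,-0.215,-0.759,0,0.113],[1,-0.215,-0.759,0,0.113],[1,-0.215,-0.759,0,0.113],[1,-0.215,-0.759,0,0.113],[1,-0.215,-0.759,0,0.113]]]}}

```text
clock: 11.5
tool_pos: [0.4997, -0.3714, 0.3529]
tool_rot: [[-0.871, 0.492, -0.002], [0.492, 0.871, 0.003], [0.003, 0.002, -1.0]]
contact_force: [0.0, 0.3, 0.2]
width: 0.0265
grasp_force: 59.4
```

```bash
python3 - <<'E'
from h import *
s=bot.read_state();im=bot.capture("wrist")[:,:,::-1].copy()
cv2.imwrite("pics/wd3.png",np.hstack([cv2.resize(im,(500,312)),cv2.resize(rect(im,"wrist",(.4975,-.377),.016,.08,300,s),(300,312))]))
go(.497,-.377,.209,60)
E
```

```text
shift [-0.002 -0.022  0.482] twist 0.003 rows>= 3.0 j6 -1.79 psi 60.6 t 11.55
```

View pics/wd3.png

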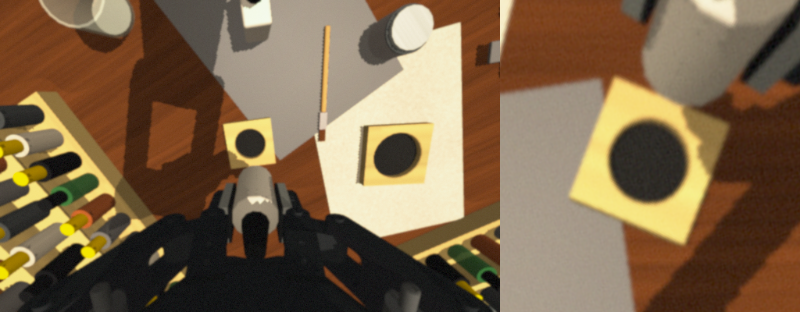

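The dropper hangs upright. The recess (tile px 148,160) centres at about (0.4965, -0.3765), matching my estimate.

Call:
{"fn": "step_arm", "kwargs": {"commands": [[[1,0,-0.02,0.15,0],[1,0,-0.02,0.28,0],[1,0,-0.02,0.38,0],[1,0,-0.02,0.44,0],[1,0,-0.02,0.465,0],[1,0,-0.02,0.475,0],[1,0,-0.02,0.475,0],[1,0,-0.02,0.475,0]]]}}

```text
clock: 12.35
tool_pos: [0.4972, -0.3782, 0.214]
tool_rot: [[-0.87, 0.493, 0.003], [0.493, 0.87, -0.002], [-0.003, -0.001, -1.0]]
contact_force: [-0.1, -0.6, 0.3]
width: 0.0265
grasp_force: 59.4
```

```bash
python3 - <<'E'
from h import *
print(bot.read_state()["contact_force"]);go(.4965,-.3767,.2055,60)
E
```

```text
[-0.06156567 -0.55448134  0.28913414]
shift [0.005 0.003 0.028] twist 0.003 rows>= 1.0 j6 -1.8 psi 60.5 t 12.35
```

Call:
{"fn": "step_arm", "kwargs": {"commands": [[[1,0.004,0.003,0.01,0],[1,0.004,0.003,0.018,0],[1,0.004,0.003,0.018,0],[1,0.004,0.003,0.018,0]]]}}

```text
clock: 12.75
tool_pos: [0.496, -0.3767, 0.2066]
tool_rot: [[-0.87, 0.493, -0.0], [0.493, 0.87, 0.0], [0.0, 0.0, -1.0]]
contact_force: [-0.1, -0.1, -0.5]
width: 0.026
grasp_force: 59.4
```

Call:
{"fn": "step_arm", "kwargs": {"commands": [[[1,0,0,0.003,0],[1,0,0,0.003,0],[-1,0,0,0.003,0],[-1,0,0,0.003,0],[-1,0,0,0.003,0],[-1,0,0,0.003,0],[-1,0,0,0.003,0],[-1,0,0,0.003,0]]]}}

```text
clock: 13.55
tool_pos: [0.4961, -0.3767, 0.2058]
tool_rot: [[-0.87, 0.493, 0.0], [0.493, 0.87, 0.0], [-0.0, 0.0, -1.0]]
contact_force: [0.3, 0.6, -0.2]
width: 0.0854
grasp_force: 0.0
```

Call:
{"fn": "step_arm", "kwargs": {"commands": [[[-1,0,0,-0.16,0],[-1,0,0,-0.32,0],[-1,0,0,-0.48,0],[-1,0,0,-0.62,0],[-1,0,0,-0.65,0],[-1,0,0,-0.65,0]]]}}

```text
clock: 14.15
tool_pos: [0.4961, -0.3768, 0.404]
tool_rot: [[-0.87, 0.493, 0.005], [0.493, 0.87, -0.004], [-0.006, -0.001, -1.0]]
contact_force: [-0.1, 0.4, 0.3]
width: 0.0854
grasp_force: 0.0
```

```bash
python3 - <<'E'
from h import *
go(.464,-.151,.40,27)
E
```

```text
shift [0.464 0.602 0.01 ] twist 0.186 rows>= 5.0 j6 -1.8 psi 60.5 t 14.15
```

Call:
{"fn": "step_arm", "kwargs": {"commands": [[[-1,0.464,0.602,0,0.186],[-1,0.464,0.602,0,0.186],[-1,0.464,0.602,0,0.186],[-1,0.464,0.602,0,0.186],[-1,0.464,0.602,0,0.186],[-1,0.464,0.602,0,0.186],[-1,0.464,0.602,0,0.186],[-1,0.464,0.602,0,0.186]]]}}

```text
clock: 14.95
tool_pos: [0.4641, -0.1517, 0.3992]
tool_rot: [[-0.453, 0.892, -0.002], [0.892, 0.453, 0.001], [0.002, -0.002, -1.0]]
contact_force: [0.0, -0.3, -0.1]
width: 0.0855
grasp_force: 0.0
```

```bash
python3 - <<'E'
from h import *
im,s=look("wtin",(.464,-.151),(.048,),"tin")
c=bot.capture("top")[:,:,::-1].copy()
cv2.imwrite("pics/wtin2.png",np.hstack([rect(im,"wrist",(.464,-.151),.048,.09,300,s),cv2.resize(rect(c,"top",(.6305,.176),.052,.06,200),(250,300)),cv2.resize(rect(c,"top",(.4965,-.377),.062,.06,200),(250,300))]))
E
```

```text
[([177.0, 329.0], 0.72), ([90.0, 330.0], 0.67)] tcp [ 0.4641 -0.1517  0.3992]
```

View pics/wtin2.png

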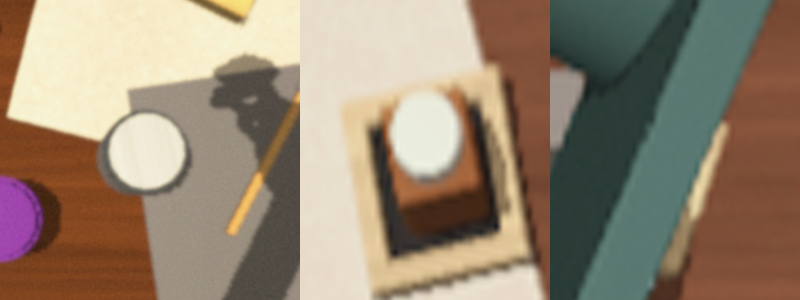

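The jar sits upright in the square recess. The tin is centred at about (0.463, -0.150) (tile px 147,151), and the purple look-alike is 37 mm clear of it.

```bash
python3 - <<'E'
from h import *
go(.463,-.150,.186,27)
E
```

```text
shift [0.007 0.    0.713] twist -0.001 rows>= 5.0 j6 -0.9 psi 26.9 t 15.1
```

Call:
{"fn": "step_arm", "kwargs": {"commands": [[[-1,0.007,0,0.16,0],[-1,0.007,0,0.32,0],[-1,0.007,0,0.48,0],[-1,0.007,0,0.62,0],[-1,0.007,0,0.69,0],[-1,0.007,0,0.713,0],[-1,0.007,0,0.713,0],[-1,0.007,0,0.713,0]]]}}

```text
clock: 15.9
tool_pos: [0.4639, -0.1498, 0.1885]
tool_rot: [[-0.453, 0.891, 0.003], [0.891, 0.453, -0.001], [-0.002, 0.002, -1.0]]
contact_force: [0.3, -0.3, -0.4]
width: 0.0855
grasp_force: 0.0
```

Call:
{"fn": "step_arm", "kwargs": {"commands": [[[1,0,0,0,0],[1,0,0,0,0],[1,0,0,0,0],[1,0,0,0,0],[1,0,0,0,0],[1,0,0,0,0]]]}}

```text
clock: 16.5
tool_pos: [0.4638, -0.1494, 0.1887]
tool_rot: [[-0.454, 0.891, 0.003], [0.891, 0.454, -0.002], [-0.003, 0.002, -1.0]]
contact_force: [-0.7, 0.3, 6.3]
width: 0.0503
grasp_force: 63.1
```

Call:
{"fn": "step_arm", "kwargs": {"commands": [[[1,0,0,-0.15,0],[1,0,0,-0.3,0],[1,0,0,-0.45,0],[1,0,0,-0.5,0],[1,0,0,-0.5,0],[1,0,0,-0.5,0]]]}}

```text
clock: 17.1
tool_pos: [0.4627, -0.1489, 0.3358]
tool_rot: [[-0.454, 0.891, -0.002], [0.891, 0.454, 0.001], [0.001, -0.001, -1.0]]
contact_force: [-0.1, -0.1, -2.2]
width: 0.0506
grasp_force: 62.9
```

```bash
python3 - <<'E'
from h import *
go(.617,-.201,.336,27)
E
```

```text
shift [-0.388  0.38  -0.002] twist -0.0 rows>= 4.0 j6 -0.9 psi 27.0 t 17.1
```

Call:
{"fn": "step_arm", "kwargs": {"commands": [[[1,-0.388,0.38,0,0],[1,-0.388,0.38,0,0],[1,-0.388,0.38,0,0],[1,-0.388,0.38,0,0],[1,-0.388,0.38,0,0],[1,-0.388,0.38,0,0],[1,-0.388,0.38,0,0]]]}}

```text
clock: 17.8
tool_pos: [0.6165, -0.2007, 0.3359]
tool_rot: [[-0.454, 0.891, -0.002], [0.891, 0.454, 0.001], [0.002, -0.002, -1.0]]
contact_force: [-0.1, -0.5, -1.5]
width: 0.0505
grasp_force: 63.1
```

```bash
python3 - <<'E'
from h import *
s=bot.read_state();im=bot.capture("wrist")[:,:,::-1].copy()
c=bot.capture("top")[:,:,::-1].copy()
cv2.imwrite("pics/wt3.png",np.hstack([rect(im,"wrist",(.617,-.201),.016,.08,300,s),rect(c,"top",(.4965,-.377),.062,.06,300)]))
go(.617,-.201,.197,27)
E
```

```text
shift [-0.002  0.001  0.467] twist -0.0 rows>= 3.0 j6 -0.87 psi 27.0 t 17.9
```

View pics/wt3.png

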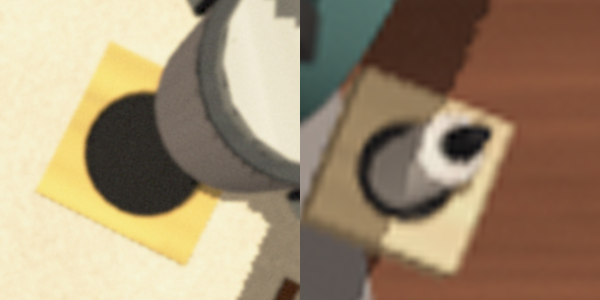

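The dropper stands in its small round recess. The large hole (tile px 148,153) is at about (0.616, -0.200), directly under the tin.

Call:
{"fn": "step_arm", "kwargs": {"commands": [[[1,0,0,0.15,0],[1,0,0,0.28,0],[1,0,0,0.38,0],[1,0,0,0.43,0],[1,0,0,0.455,0],[1,0,0,0.46,0],[1,0,0,0.46,0],[1,0,0,0.46,0]]]}}

```text
clock: 18.7
tool_pos: [0.6182, -0.2014, 0.2013]
tool_rot: [[-0.454, 0.891, 0.004], [0.891, 0.454, -0.002], [-0.003, 0.003, -1.0]]
contact_force: [-0.1, -0.7, -0.6]
width: 0.0503
grasp_force: 63.0
```

Call:
{"fn": "step_arm", "kwargs": {"commands": [[[1,0,0,0,0],[1,0,0,0,0]]]}}

```text
clock: 18.9
tool_pos: [0.6177, -0.2012, 0.2]
tool_rot: [[-0.454, 0.891, 0.002], [0.891, 0.454, -0.001], [-0.001, 0.001, -1.0]]
contact_force: [-0.3, 0.7, -2.0]
width: 0.0502
grasp_force: 63.0
```

Call:
{"fn": "step_arm", "kwargs": {"commands": [[[1,0.003,-0.001,0.006,0],[1,0.003,-0.001,0.011,0],[1,0.003,-0.001,0.011,0],[1,0.003,-0.001,0.011,0]]]}}

```text
clock: 19.3
tool_pos: [0.6167, -0.2004, 0.1953]
tool_rot: [[-0.454, 0.891, -0.0], [0.891, 0.454, 0.0], [0.0, -0.0, -1.0]]
contact_force: [-0.5, -0.1, -0.3]
width: 0.0505
grasp_force: 63.0
```

Call:
{"fn": "step_arm", "kwargs": {"commands": [[[-1,0,0,0.001,0],[-1,0,0,0.001,0],[-1,0,0,0.001,0],[-1,0,0,0.001,0],[-1,0,0,0.001,0]]]}}

```text
clock: 19.8
tool_pos: [0.6168, -0.2005, 0.1954]
tool_rot: [[-0.454, 0.891, 0.0], [0.891, 0.454, -0.0], [-0.0, 0.0, -1.0]]
contact_force: [0.1, 0.5, 0.0]
width: 0.0854
grasp_force: 0.0
```

Call:
{"fn": "step_arm", "kwargs": {"commands": [[[-1,0,0,-0.16,0],[-1,0,0,-0.32,0],[-1,0,0,-0.48,0],[-1,0,0,-0.62,0],[-1,0,0,-0.68,0],[-1,0,0,-0.68,0]]]}}

```text
clock: 20.4
tool_pos: [0.6169, -0.2005, 0.4047]
tool_rot: [[-0.454, 0.891, 0.009], [0.891, 0.454, -0.004], [-0.007, 0.006, -1.0]]
contact_force: [-0.4, -0.1, 1.1]
width: 0.0855
grasp_force: 0.0
```

```bash
python3 - <<'E'
from h import *
go(.357,-.291,.40,72)
E
```

```text
shift [ 0.124 -0.909  0.009] twist -0.25 rows>= 6.0 j6 -0.87 psi 27.0 t 20.4
```

Call:
{"fn": "step_arm", "kwargs": {"commands": [[[-1,0.124,-0.909,0,-0.25],[-1,0.124,-0.909,0,-0.25],[-1,0.124,-0.909,0,-0.25],[-1,0.124,-0.909,0,-0.25],[-1,0.124,-0.909,0,-0.25],[-1,0.124,-0.909,0,-0.25],[-1,0.124,-0.909,0,-0.25],[-1,0.124,-0.909,0,-0.25]]]}}

```text
clock: 21.2
tool_pos: [0.3564, -0.2911, 0.3976]
tool_rot: [[-0.95, 0.311, -0.001], [0.311, 0.95, 0.002], [0.002, 0.002, -1.0]]
contact_force: [-0.2, -0.0, -1.1]
width: 0.085
grasp_force: 0.0
```

```bash
python3 - <<'E'
from h import *
im,s=look("wfl",(.357,-.291),(.070,.092),"flask")
c=bot.capture("top")[:,:,::-1].copy();a=cv2.imread("pics/wfl.png")
cv2.imwrite("pics/wfl2.png",np.hstack([a,cv2.resize(rect(c,"top",(.617,-.201),.045,.06,200),(200,300))]))
go(.357,-.291,.205,72)
E
```

```text
[([180.0, 327.0], 0.64)] tcp [ 0.3564 -0.2911  0.3976]
shift [ 0.001 -0.002  0.644] twist 0.0 rows>= 4.0 j6 -2.06 psi 72.0 t 21.35
```

View pics/wfl2.png

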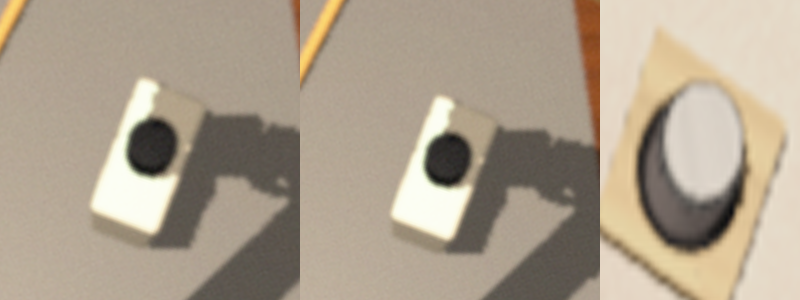

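The tin is in its stand. The flask is centred at about (0.354, -0.290) and its long axis is at about -20° (body corners at px 140,77 / 205,105 / 155,235 / 92,207), so I'll grip at 70°.

```bash
python3 - <<'E'
from h import *
go(.354,-.290,.204,70)
E
```

```text
shift [ 0.012 -0.002  0.648] twist 0.011 rows>= 4.0 j6 -2.06 psi 72.0 t 21.35
```

Call:
{"fn": "step_arm", "kwargs": {"commands": [[[-1,0.012,-0.002,0.15,0.011],[-1,0.012,-0.002,0.3,0.011],[-1,0.012,-0.002,0.44,0.011],[-1,0.012,-0.002,0.56,0.011],[-1,0.012,-0.002,0.63,0.011],[-1,0.012,-0.002,0.648,0.011],[-1,0.012,-0.002,0.648,0.011],[-1,0.012,-0.002,0.648,0.011]]]}}

```text
clock: 22.15
tool_pos: [0.3542, -0.2908, 0.2063]
tool_rot: [[-0.94, 0.341, 0.002], [0.341, 0.94, -0.002], [-0.002, -0.001, -1.0]]
contact_force: [0.2, 0.6, 0.4]
width: 0.0857
grasp_force: 0.0
```

Call:
{"fn": "step_arm", "kwargs": {"commands": [[[1,0,0,0,0],[1,0,0,0,0],[1,0,0,0,0],[1,0,0,0,0],[1,0,0,0,0],[1,0,0,0,0],[1,0,0,0,0],[1,0,0,0,0]]]}}

```text
clock: 22.95
tool_pos: [0.3535, -0.2907, 0.2056]
tool_rot: [[-0.94, 0.342, 0.001], [0.342, 0.94, -0.001], [-0.001, -0.001, -1.0]]
contact_force: [-0.2, 1.0, 5.5]
width: 0.0292
grasp_force: 59.6
```

Call:
{"fn": "step_arm", "kwargs": {"commands": [[[1,0,0,-0.15,0],[1,0,0,-0.3,0],[1,0,0,-0.45,0],[1,0,0,-0.55,0],[1,0,0,-0.55,0],[1,0,0,-0.55,0]]]}}

```text
clock: 23.55
tool_pos: [0.3531, -0.2904, 0.3692]
tool_rot: [[-0.94, 0.342, -0.0], [0.342, 0.94, 0.001], [0.001, 0.0, -1.0]]
contact_force: [-0.6, 0.6, -1.5]
width: 0.0297
grasp_force: 59.5
```

```bash
python3 - <<'E'
from h import *
go(.437,.07,.37,81)
E
```

```text
shift [ 0.148  1.224 -0.002] twist -0.061 rows>= 8.0 j6 -2.03 psi 70.0 t 23.55
```

Call:
{"fn": "step_arm", "kwargs": {"commands": [[[1,0.121,0.99,0,-0.05],[1,0.121,0.99,0,-0.05],[1,0.121,0.99,0,-0.05],[1,0.121,0.99,0,-0.05],[1,0.121,0.99,0,-0.05],[1,0.121,0.99,0,-0.05],[1,0.121,0.99,0,-0.05],[1,0.121,0.99,0,-0.05]]]}}

```text
clock: 24.35
tool_pos: [0.4204, 0.0023, 0.3671]
tool_rot: [[-0.982, 0.187, -0.006], [0.187, 0.982, 0.0], [0.006, -0.001, -1.0]]
contact_force: [1.0, -0.2, -1.0]
width: 0.0293
grasp_force: 60.0
```

```bash
python3 - <<'E'
from h import *
go(.5205,.4285,.37,91.4)
E
```

```text
shift [-0.062  1.458 -0.011] twist -0.068 rows>= 9.0 j6 -1.51 psi 79.2 t 24.35
```

Call:
{"fn": "step_arm", "kwargs": {"commands": [[[1,-0.035,0.9,0,-0.068],[1,-0.035,0.9,0,-0.068],[1,-0.035,0.9,0,-0.068],[1,-0.035,0.9,0,-0.068],[1,-0.035,0.9,0,-0.068],[1,-0.035,0.9,0,-0.068],[1,-0.035,0.9,0,-0.068],[1,-0.035,0.9,0,-0.068]]]}}

```text
clock: 25.15
tool_pos: [0.4831, 0.2625, 0.3681]
tool_rot: [[-1.0, -0.02, -0.003], [-0.02, 1.0, -0.002], [0.003, -0.002, -1.0]]
contact_force: [-0.4, -0.4, -0.9]
width: 0.0296
grasp_force: 60.1
```

```bash
python3 - <<'E'
from h import *
go(.5205,.4285,.37,91.4)
E
```

```text
shift [-0.135  0.551 -0.008] twist -0.002 rows>= 4.0 j6 -1.2 psi 91.1 t 25.15
```

Call:
{"fn": "step_arm", "kwargs": {"commands": [[[1,-0.135,0.551,0,0],[1,-0.135,0.551,0,0],[1,-0.135,0.551,0,0],[1,-0.135,0.551,0,0],[1,-0.135,0.551,0,0],[1,-0.135,0.551,0,0],[1,-0.135,0.551,0,0],[1,-0.135,0.551,0,0]]]}}

```text
clock: 25.95
tool_pos: [0.5199, 0.4283, 0.3705]
tool_rot: [[-1.0, -0.019, 0.0], [-0.019, 1.0, -0.0], [-0.0, -0.0, -1.0]]
contact_force: [0.1, 0.4, -0.8]
width: 0.0293
grasp_force: 60.2
```

```bash
python3 - <<'E'
from h import *
s=bot.read_state();im=bot.capture("wrist")[:,:,::-1].copy()
cv2.imwrite("pics/wf3.png",np.hstack([cv2.resize(im,(480,300)),rect(im,"wrist",(.5205,.4285),.016,.08,300,s)]))
go(.5205,.4285,.2145,91.4)
E
```

```text
shift [-0.002 -0.     0.52 ] twist -0.002 rows>= 4.0 j6 -0.98 psi 91.1 t 26.0
```

View pics/wf3.png

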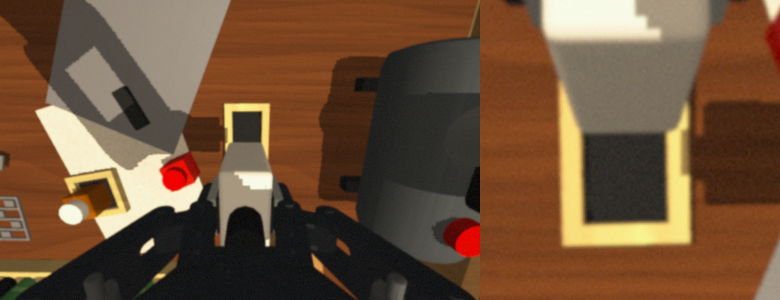

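The flask hangs upright over the oblong stand. The recess (cols 104–186, near edge row 222) centres at about (0.5195, 0.430), so I'll lower it.

Call:
{"fn": "step_arm", "kwargs": {"commands": [[[1,0.001,0.004,0.15,0],[1,0.001,0.004,0.29,0],[1,0.001,0.004,0.4,0],[1,0.001,0.004,0.46,0],[1,0.001,0.004,0.5,0],[1,0.001,0.004,0.515,0],[1,0.001,0.004,0.515,0],[1,0.001,0.004,0.515,0]]]}}

```text
clock: 26.8
tool_pos: [0.5197, 0.4317, 0.2174]
tool_rot: [[-1.0, -0.021, 0.003], [-0.021, 1.0, 0.002], [-0.003, 0.002, -1.0]]
contact_force: [-0.7, 0.9, -1.1]
width: 0.0297
grasp_force: 60.2
```

Call:
{"fn": "step_arm", "kwargs": {"commands": [[[1,0,0,0,0],[1,0,0,0,0]]]}}

```text
clock: 27.0
tool_pos: [0.5195, 0.4316, 0.2169]
tool_rot: [[-1.0, -0.022, 0.002], [-0.022, 1.0, 0.001], [-0.002, 0.001, -1.0]]
contact_force: [0.3, -0.1, -1.0]
width: 0.0293
grasp_force: 60.2
```

Call:
{"fn": "step_arm", "kwargs": {"commands": [[[1,0,-0.002,0.008,0],[1,0,-0.002,0.014,0],[1,0,-0.002,0.014,0],[1,0,-0.002,0.014,0],[1,0,-0.002,0.014,0]]]}}

```text
clock: 27.5
tool_pos: [0.5193, 0.4309, 0.2116]
tool_rot: [[-1.0, -0.022, 0.001], [-0.022, 1.0, 0.0], [-0.001, 0.0, -1.0]]
contact_force: [-0.2, 1.8, 2.2]
width: 0.0296
grasp_force: 60.3
```

Call:
{"fn": "step_arm", "kwargs": {"commands": [[[-1,0,0,0.001,0],[-1,0,0,0.001,0],[-1,0,0,0.001,0],[-1,0,0,0.001,0],[-1,0,0,0.001,0],[-1,0,0,0.001,0]]]}}

```text
clock: 28.1
tool_pos: [0.5192, 0.4308, 0.2109]
tool_rot: [[-1.0, -0.022, 0.0], [-0.022, 1.0, 0.0], [-0.0, 0.0, -1.0]]
contact_force: [0.5, -1.4, -0.7]
width: 0.0852
grasp_force: 0.0
```

Call:
{"fn": "step_arm", "kwargs": {"commands": [[[-1,0,0,-0.16,0],[-1,0,0,-0.32,0],[-1,0,0,-0.48,0],[-1,0.2,0,-0.62,0],[-1,0.5,0,-0.65,0],[-1,0.7,0,-0.65,0],[-1,0.7,0,-0.65,0],[-1,0.7,0,-0.65,0]]]}}

```text
clock: 28.9
tool_pos: [0.3057, 0.426, 0.4074]
tool_rot: [[-1.0, -0.024, 0.0], [-0.024, 1.0, 0.002], [-0.0, 0.002, -1.0]]
contact_force: [0.3, -1.3, -0.7]
width: 0.0853
grasp_force: 0.0
```

```bash
python3 - <<'E'
from h import *
im=bot.capture("top")[:,:,::-1].copy();cv2.imwrite("pics/end.png",im)
sc=bot.capture("scene")[:,:,::-1].copy();a=cv2.resize(im[100:300,100:560],(800,348))
b=[cv2.resize(sc[int(p[0])-35:int(p[0])+25,int(p[1])-40:int(p[1])+40],(200,150)) for n in ST for p in proj("scene",[[*ST[n],.03]])]
cv2.imwrite("pics/end2.png",np.vstack([a,np.hstack(b)]))
E
```

```text
(no output)
```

View pics/end2.png

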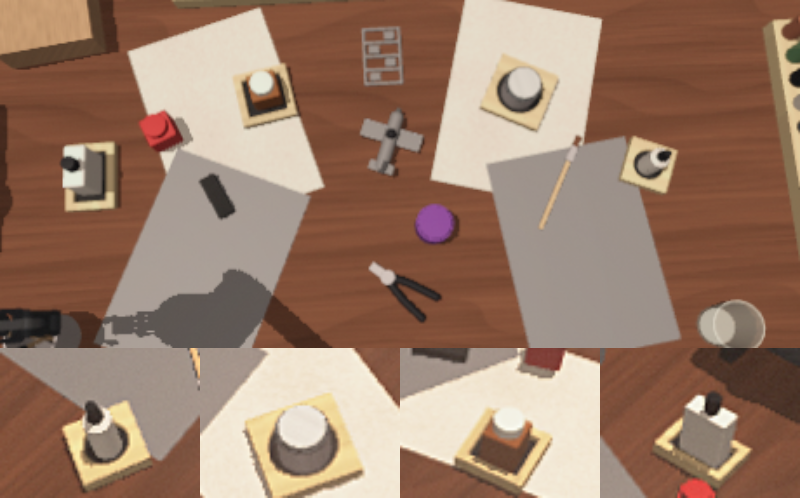

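All four stand upright in their recesses: dropper at px 650,163, tin 520,85, jar 265,92 and flask 85,170. The model hasn't moved (390,140). I'll run a quick numeric check on the flask cap, then hand in.

```bash
python3 - <<'E'
from h import *
p=proj("top",[[.519,.430,.098]])[0];print("cap expected",p.round(1),"seen ~(194,140)")
if abs(p-[194,140]).max()<4: print(bot.close_job())
E
```

```text
cap expected [194.4 137.8] seen ~(194,140)
the job is handed in; nothing more can be done
None
```

All four containers stand upright in their matching stands, with the model and look-alikes left untouched, and the job was handed in at about 29 s of the 106 s allowed.

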